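# Tighten the screw press with the tommy bar

### The job

Nip up the screw press: take the steel tommy bar from the rolling-pin rest, feel with its plain end around the press's capstan head, which is hidden under the hood, until you find one of its holes, and push the bar fully home in it without pressing hard on the head. Then swing the bar round clockwise as seen from above until the head comes up firm against its stop, and leave the bar in the hole. Leave the other things on the table where they are.

Things in the scene. Friction and masses are not known exactly. Their poses are not given: they have to be found in the camera images.
- press: Stainless bench screw press, fixed. Origin under its centre; z up, x from the open working side (towards the robot) to the back, y to its left seen from the robot; yaw within 0.2 rad. Base 260 (x) x 410 (y) mm, mould box (top at 111 mm), columns at y = +-180 mm, cross-beam 70 x 410 mm, top at 190 mm (column nuts to 200 mm). On the beam sits the capstan head, under a hood.
- press_hub (a point): Centre of the capstan head: on its vertical axis, 210 mm above the table, level with its holes; axes as the press. Steel drum, radius 40 mm, height 34 mm, with three blind radial holes 120 degrees apart: round, 14.5 mm across, mouth edge broken by 1 mm, bottom 9 mm from the axis (31 mm deep). Turning it takes about 0.8 N m, so light rubbing does not turn it; it stays where left.
- press_window (a point): Middle of the hood's open side, 86 mm from the head's axis along the press's -x, at the holes' height. Hood: round lid of 86 mm radius, underside at 234 mm, top 238 mm, nut on it to 258 mm; its skirt is open 68 degrees to either side of -x. One hole faces this opening, its mouth anywhere within 27 degrees to either side of -x: this is not measured and hidden under the hood.
- press_stop (a point): Where the ball's centre lies (255 mm from the head's axis, bar level) with the bar home and the head turned clockwise seen from above, the ball swinging from the press's -x towards its +y, up to its firm stop: the hole then points 49 degrees (0.85 rad) from -x towards +y. In the hole the bar has play and gives: it goes on 5 to 10 degrees farther before it feels firm, and falls back when let go.
- bar: Loose tommy bar: round steel rod, 12 mm diameter, one plain end, a 20 mm ball on the other end; 256 mm over all, about 0.24 kg. Origin on its axis 120 mm from the plain end (centre of mass 15 mm from there towards the ball); x along the rod to the plain end. It lies level in the rest, axis 62 mm above the table, plain end away from the robot. Left in the hole it sags a little but stays.
- bar_tip (a point): Centre of the bar's plain end face (about 10 mm across, its edge broken by a 1.5 mm chamfer).
- bar_ball (a point): Centre of the ball on the bar's other end, 246 mm from the plain end.
- rest: Wooden rolling-pin rest, fixed. Origin under its centre; z up. Base board 190 (x) x 180 (y) x 12 mm, two upright end boards 16 mm thick at x = +-70 mm, 56 mm high to the notch floors, 68 mm to the tops. The bar lies along x in the notches at y = +50 mm (15 mm wide), its origin 2 to 22 mm on the +x side; a rolling pin in those at y = -50 mm. Between the end boards the space under the bar is free.
- pin: Bystander: plain wooden rolling pin, 26 mm diameter, 240 mm long, lying in the rest; origin at its centre.
- bowl: Bystander: white china bowl, 150 mm across, 60 mm high; origin under its centre.
- tub: Bystander: white open plastic tub, 130 x 190 x 60 mm; origin under its centre.
- jar: Bystander: brown glass jar with white cap, 72 mm across, 110 mm high; origin under its centre.

How it is judged:
By the outcome, as a careful person would: the job done as asked, in the order asked, and still so for the second after the job is handed in, with the robot touching nothing.
It also fails if it takes over 72 s, if anything falls off the work surface, if the arm or the gripper's body presses on something with over 40 N, if the wrist force passes 120 N, or if a joint passes its speed limit or range.

### The arm

A 6-joint arm with a two-finger parallel gripper is mounted at the origin on the work surface. World frame = base frame: x ahead of the robot, y to its left, z up, the work surface at z = 0. Lengths are in m, angles in rad, forces in N, time in s.
With the tool pointing down it reaches from about 0.275 to 0.85 m from the base axis. Payload 5.2 kg.
Tool frame: the origin (TCP) lies midway between the tips of the shut fingers; the grasp point (between the pads) lies 19 mm behind it (grasp_offset is the z of the grasp point in the tool frame, in m); z points along the fingers, x is the direction in which the jaws open and shut, and the axes are right-handed (so a half turn about z gives the same grasp; the last joint's range is limited). The gripper opens to 85 mm and grips with 20 to 120 N. Pads are 22 mm wide; open, the fingers measure 114 mm over their backs; the gripper's body (76 mm by 85 mm) begins 54 mm behind the grasp point. The pads swing forward as they close: fully open they stand 13 mm farther back than shut.
Start: joints at [1.118, 0.259, 1.535, -0, 1.348, -0.203], TCP at [0.136, 0.533, 0.203] pointing down, gripper open.
Joint ranges: [-3.14, 3.14], [-0.91, 2.08], [0.19, 2.58], [-1.22, 4.36], [0.22, 2.71], [-3.12, 3.12]. Speed limits (rad/s): [2.57, 2.57, 3.14, 3.14, 3.14, 3.14].

### API

Orientations are given as a rotation vector (axis times angle).
In Python, from rig import * gives the robot as it stands.
- The arm moves only by the tool apply_moves, never from a script. Its argument "series" is a list of rows, each a list of 3 entries, a list of its own where there are three numbers: the opening, from -1 (shut) to 1 (fully open), then the shift along the tool's x, y, z in cm, then the turn, a rotation vector about the tool's x, y, z in degrees. In form: [[jaw, [tx, ty, tz], [rx, ry, rz]], ...]. A call has 1 to 12 rows; each row is the pose to reach, as a shift and turn from the pose commanded when the call began, along the tool's axes at that moment; what a row does not reach only later rows make up. A row lasts 1/12 s, in which the tool goes at most 41.7 mm and 7.16 degrees, less where a joint would pass 70% of its speed; a pose out of reach is approached as far as the arm can. A call with a gripper value outside its range is refused whole. The fingers move at their own pace and stop on an object; "newtons" is the grip in N (left out, the last holds). Time passes only in rows, so rows that repeat a pose let the fingers close. It gives the time, the measured TCP pose, the force and the opening at its end, in the units of the state.
- state(): the state, without advancing time (a new reading comes with each control period).
- capture(name): name is "scene" or "side" or "wrist"; returns the picture (420x560x3 uint8, red, green, blue); there is no depth.
- camera_params(name): a dict with "K" (3x3 intrinsics, pixels), "eye" and "attitude" of the camera in the world. Camera axes: x right, y down, z forward; pixel columns grow to the right and rows downward; lengths in m; the calibration is good to about 2 mm. A picture is of the moment at which its call begins: read the wrist's pose just before it. camera_params takes no time and is no camera call; for the wrist camera it gives the pose at the moment of the call.
- sign_off(): hands the job in, once; it reports no verdict.
The state is a dict: "time": time; "joint_pos": joint angles; "joint_vel": joint speeds; "tau": joint torques, N m; "tool_pos": TCP position; "eef_rot": TCP orientation; "force": force on the tool from outside, world axes, zero at the start; "wrist_torque": the same for the moment, N m; "grip_width": finger opening in m.
Only numpy, scipy, OpenCV 4.12 (cv2) and the standard library are available. Lean on these libraries where they do the work, as an engineer would, in place of code of your own. Each camera call takes 0.05 s, during which the arm holds its last target.

## Working session

There is one attempt and no reset: what is moved stays moved. The work goes in short steps, Python scripts to look and compute and a tool call to move; the robot and the scene stay as the last step left them, time stands still between calls to the robot, and variables do not carry over. Pictures are saved under pics/ and viewed, and the job is handed in when it is done.

Besides the shell and the picture viewer there is one more tool, called after ">>>" by a JSON object that holds its "fn" and its "kwargs". apply_moves: Moves the arm, as the interface text tells. Its arguments: {"type":"object","properties":{"series":{"type":"array","items":{"type":"array"}},"newtons":{"type":"number"}},"required":["series"]}

```bash
ls; mkdir -p pics
python3 - <<'E'
from rig import *
import cv2
s=state();print(s)
for n in ["scene","side","wrist"]:
    p=camera_params(n);print(n,p)
    cv2.imwrite(f"pics/{n}0.png",capture(n)[:,:,::-1])
E
```

```text
pics
{'time': 0.0, 'joint_pos': array([ 1.11818327e+00,  2.59315789e-01,  1.53612358e+00, -5.68508977e-06,
        1.34799899e+00, -2.02826857e-01]), 'joint_vel': array([ 8.37052851e-04,  2.58483415e-04, -9.01031140e-04,  1.22785544e-04,
       -4.04257417e-04, -7.64945336e-05]), 'tau': array([-2.16414650e-03, -4.46026826e+01, -2.90568709e+01, -5.54423550e-04,
        1.17307363e-02, -7.96625272e-07]), 'tool_pos': array([0.13568432, 0.53238227, 0.20177314]), 'eef_rot': array([ 2.48021062,  1.92691413, -0.00259632]), 'force': array([-0.00139066, -0.30509202, -0.24157087]), 'wrist_torque': array([-0.04338079,  0.04561707, -0.04092937]), 'grip_width': 0.08527954278088776}
scene {'K': array([[528.93545452,   0.        , 273.83002777],
       [  0.        , 528.93545452, 204.1637644 ],
       [  0.        ,   0.        ,   1.        ]]), 'eye': array([ 0.99104182, -0.74896739,  1.10036832]), 'attitude': array([-2.29318995, -0.64754714,  0.2603095 ])}
side {'K': array([[504.5923585 ,   0.        , 280.27914659],
       [  0.        , 504.5923585 , 208.35365334],
       [  0.        ,   0.        ,   1.        ]]), 'eye': array([-0.08228865, -1.09673704,  0.88092343]), 'attitude': array([-2.05446901,  0.47929956, -0.28223311])}
wrist {'K': array([[350.9744142 ,   0.        , 278.02180901],
       [  0.        , 350.9744142 , 206.29098377],
       [  0.        ,   0.        ,   1.        ]]), 'eye': array([0.05927595, 0.55245357, 0.37301054]), 'attitude': array([2.27783366, 1.76949839, 0.27413309])}
```

View pics/scene0.png

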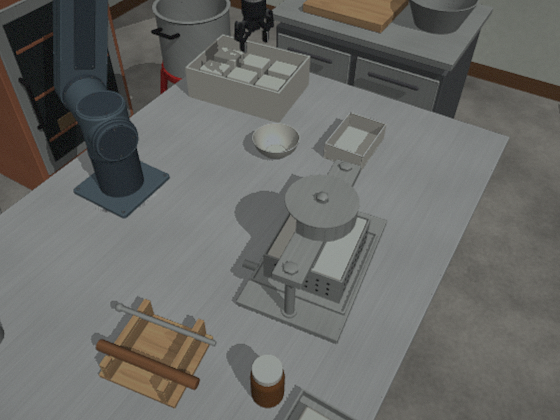

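View pics/side0.png

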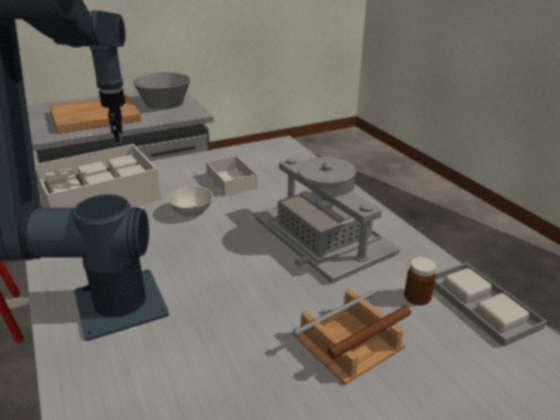

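View pics/wrist0.png

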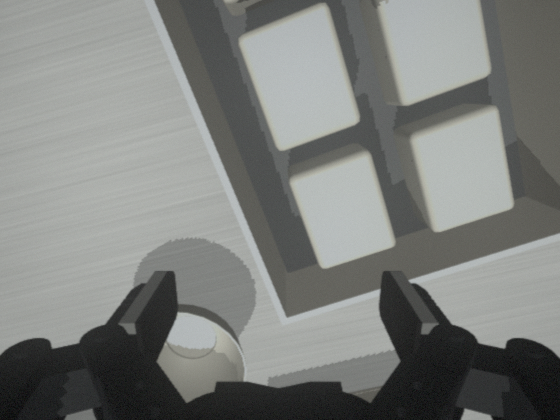

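The scene picture shows the rest at about (155,350), with the bar from its ball at (116,307) to its tip at (213,343). The press hood is at about (322,205). The jar is at (268,380), the bowl at (275,140) and the tub at (355,138). I'll zoom in to get exact pixels.

```bash
cat > h.py <<'E'
import numpy as np, cv2
from scipy.spatial.transform import Rotation as R
from rig import *
def ray(p,uv):
    d=R.from_rotvec(p['attitude']).as_matrix()@np.linalg.inv(p['K'])@np.array([uv[0],uv[1],1.])
    return np.array(p['eye']),d/np.linalg.norm(d)
def plane(p,uv,z):
    e,d=ray(p,uv); return e+d*(z-e[2])/d[2]
def tri(p1,u1,p2,u2):
    e1,d1=ray(p1,u1);e2,d2=ray(p2,u2)
    A=np.stack([d1,-d2],1);t=np.linalg.lstsq(A,e2-e1,rcond=None)[0]
    a=e1+d1*t[0];b=e2+d2*t[1];return (a+b)/2,np.linalg.norm(a-b)
def proj(p,X):
    c=R.from_rotvec(p['attitude']).as_matrix().T@(np.asarray(X)-p['eye']);q=p['K']@c;return q[:2]/q[2]
E
python3 - <<'E'
import cv2
def crop(n,x0,y0,w,h,k,o):
    im=cv2.imread(f"pics/{n}0.png")[y0:y0+h,x0:x0+w]
    cv2.imwrite(o,cv2.resize(im,None,fx=k,fy=k,interpolation=cv2.INTER_CUBIC))
crop("scene",90,285,140,130,5,"pics/c1.png")
crop("side",260,280,160,100,5,"pics/c2.png")
crop("scene",225,150,170,200,3,"pics/c3.png")
crop("side",245,140,160,140,4,"pics/c4.png")
E
```

```text
(no output)
```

View pics/c1.png

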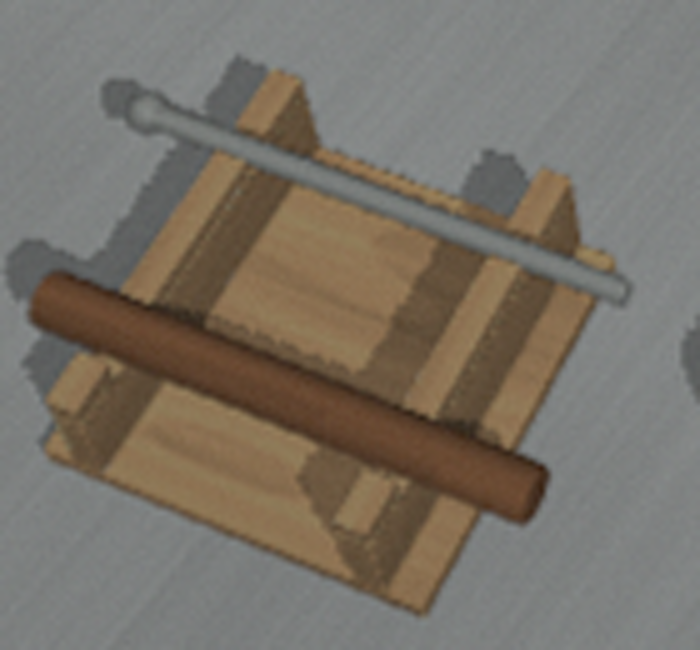

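View pics/c2.png

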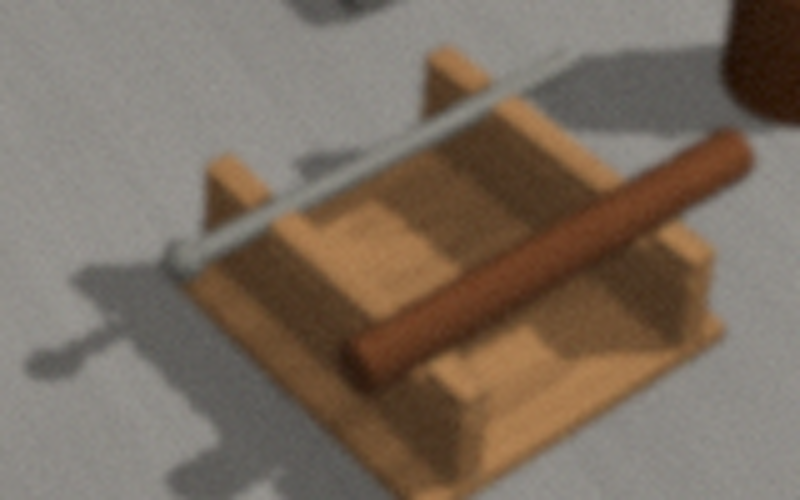

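View pics/c3.png

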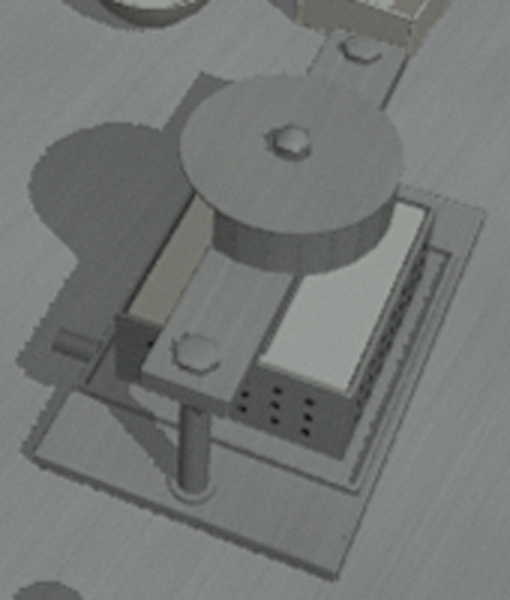

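View pics/c4.png

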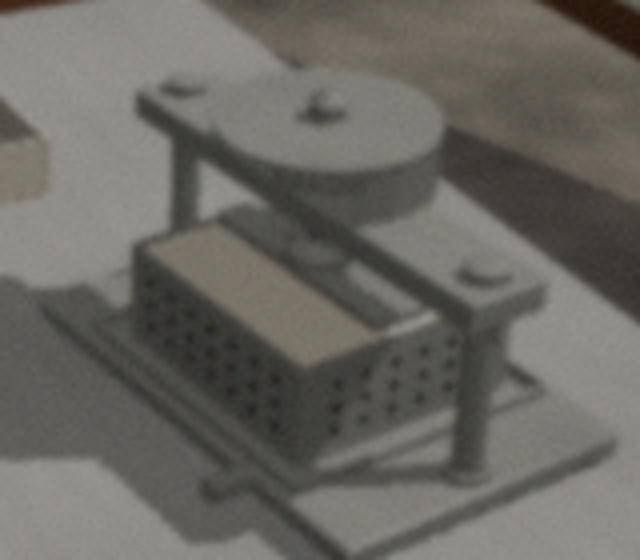

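Run:
```python
from h import *
sc=camera_params('scene');si=camera_params('side')
a=lambda x,y,k,x0,y0:((x+.5)/k-.5+x0,(y+.5)/k-.5+y0)
pts={}
for n,u,v,z in [('ball',a(148,112,5,90,285),a(182,257,5,260,280),.062),('tip',a(622,289,5,90,285),a(572,52,5,260,280),.062),
 ('nutR',a(196,345,3,225,150),a(485,268,4,245,140),.2),('nutL',a(361,44,3,225,150),a(183,82,4,245,140),.2),
 ('hoodnut',a(292,135,3,225,150),a(325,100,4,245,140),.255)]:
    P,g=tri(sc,u,si,v); pts[n]=P
    print(n,P.round(4),'gap',g.round(4),plane(sc,u,z).round(4),plane(si,v,z).round(4))
print('barlen',np.linalg.norm(pts['ball']-pts['tip']))
d=pts['tip']-pts['ball'];print('bar yaw',np.degrees(np.arctan2(d[1],d[0])))
d=pts['nutL']-pts['nutR'];print('press yaw',np.degrees(np.arctan2(-d[0],d[1])),np.linalg.norm(d),(pts['nutL']+pts['nutR'])/2)
# lid circle
from scipy.optimize import least_squares
for p,n,k,o,pp in [(sc,'scene',3,(225,150),[(180,150),(402,160),(290,73),(220,207),(290,234),(365,215),(215,98),(370,100)]),(si,'side',4,(245,140),[(445,122),(330,70),(400,82),(420,155),(385,168),(330,172),(260,150),(240,82)])]:
    X=np.array([plane(p,a(*q,k,*o),.238)[:2] for q in pp])
    r=least_squares(lambda c:np.hypot(*(X-c[:2]).T)-c[2],[.6,-.2,.086]);print(n,r.x,r.fun.round(4))
# base corners z: unknown thickness
for q in [(25,450),(337,575),(487,212)]: print(plane(sc,a(*q,3,225,150),.01))
```

```text
ball [ 0.3329 -0.3507  0.0624] gap 0.0009 [ 0.3329 -0.351   0.062 ] [ 0.333  -0.3498  0.062 ]
tip [ 0.5746 -0.3126  0.0669] gap 0.0002 [ 0.5726 -0.3105  0.062 ] [ 0.5786 -0.3081  0.062 ]
nutR [ 0.658  -0.1341  0.1975] gap 0.0049 [ 0.6576 -0.1331  0.2   ] [ 0.6545 -0.1414  0.2   ]
nutL [0.6135 0.2245 0.1958] gap 0.0023 [0.6145 0.2215 0.2   ] [0.6087 0.214  0.2   ]
hoodnut [0.6371 0.0449 0.2501] gap 0.0006 [0.639  0.0407 0.255 ] [0.6314 0.0355 0.255 ]
barlen 0.24481107921091813
bar yaw 8.958405873659158
press yaw 7.083592740714167 0.3613562489798635 [0.63574215 0.04521505 0.19662106]
scene [0.63974375 0.0427474  0.08475113] [ 0.0017 -0.0013  0.0023 -0.0014  0.0024 -0.001  -0.0032  0.0006]
side [0.64007189 0.03903531 0.08451898] [-0.0019 -0.0011 -0.0005 -0.0004  0.0028  0.004  -0.0069  0.004 ]
[ 0.52256703 -0.16948233  0.01      ]
[ 0.79111898 -0.138184    0.01      ]
[0.73996373 0.27435563 0.01      ]
```

```bash
cat >> h.py <<'E'
def go(P,yaw,pos=None,rot=None):
    """shift (cm) and turn (deg) in tool axes to reach TCP P with tool down, tool-x yaw (deg)"""
    s=state(); p0=np.array(s['tool_pos']) if pos is None else np.array(pos); r0=R.from_rotvec(s['eef_rot'])if rot is None else rot
    y=np.radians(yaw);x=np.array([np.cos(y),np.sin(y),0]);z=np.array([0,0,-1.])
    rt=R.from_matrix(np.stack([x,np.cross(z,x),z],1))
    print('shift cm',(r0.inv().apply(np.array(P)-p0)*100).round(2),'turn deg',np.degrees((r0.inv()*rt).as_rotvec()).round(2))
def st():
    s=state();r=R.from_rotvec(s['eef_rot']).as_matrix()
    print('t',round(s['time'],2),'pos',s['tool_pos'].round(4),'xyaw',np.degrees(np.arctan2(r[1,0],r[0,0])).round(2),'z',r[:,2].round(3),'F',np.array(s['force']).round(1),'M',np.array(s['wrist_torque']).round(2),'w',round(s['grip_width'],4),'j',np.array(s['joint_pos']).round(2))
    return s
E
python3 - <<'E'
from h import *
st(); go([.4228,-.3349,.18],99.6)
E
```

```text
t 0.15 pos [0.1358 0.5325 0.202 ] xyaw 75.69 z [-0.001 -0.001 -1.   ] F [ 0.4 -0.1 -0.3] M [-0.01 -0.01  0.04] w 0.0854 j [ 1.12  0.26  1.54 -0.    1.35 -0.2 ]
shift cm [-76.95  49.26   2.29] turn deg [ -0.03   0.07 -23.91]
```

>>> {"fn": "apply_moves", "kwargs": {"series": [[0.3, [-3.5, 2.2, 0], [0, 0, -2]], [0.3, [-7, 4.5, 0], [0, 0, -4]], [0.3, [-77, 49.3, 0], [0, 0, -24]], [0.3, [-77, 49.3, 0], [0, 0, -24]], [0.3, [-77, 49.3, 0], [0, 0, -24]], [0.3, [-77, 49.3, 0], [0, 0, -24]], [0.3, [-77, 49.3, 0], [0, 0, -24]], [0.3, [-77, 49.3, 0], [0, 0, -24]], [0.3, [-77, 49.3, 0], [0, 0, -24]], [0.3, [-77, 49.3, 0], [0, 0, -24]], [0.3, [-77, 49.3, 0], [0, 0, -24]], [0.3, [-77, 49.3, 0], [0, 0, -24]]]}}

```text
time: 1.15
tool_pos: [0.2888, 0.0706, 0.203]
eef_rot: [2.025, 2.401, 0.001]
force: [1.1, -0.1, -0.1]
grip_width: 0.0554
```

Run:
```python
from h import *
st(); go([.4228,-.3349,.18],99.6)
```

```text
t 1.15 pos [0.2888 0.0706 0.203 ] xyaw 99.72 z [ 0.001  0.    -1.   ] F [ 1.1 -0.1 -0.1] M [ 0.02 -0.05  0.03] w 0.0554 j [-0.14 -0.24  2.04  0.    1.34 -1.88]
shift cm [-42.23   6.36   2.31] turn deg [0.08 0.01 0.12]
```

>>> {"fn": "apply_moves", "kwargs": {"series": [[0.3, [-42.2, 6.4, 1], [0, 0, 0]], [0.3, [-42.2, 6.4, 1], [0, 0, 0]], [0.3, [-42.2, 6.4, 1], [0, 0, 0]], [0.3, [-42.2, 6.4, 1], [0, 0, 0]], [0.3, [-42.2, 6.4, 1], [0, 0, 0]], [0.3, [-42.2, 6.4, 1], [0, 0, 0]], [0.3, [-42.2, 6.4, 1], [0, 0, 0]], [0.3, [-42.2, 6.4, 1], [0, 0, 0]], [0.3, [-42.2, 6.4, 1], [0, 0, 0]], [0.3, [-42.2, 6.4, 1], [0, 0, 0]], [0.3, [-42.2, 6.4, 1], [0, 0, 0]], [0.3, [-42.2, 6.4, 1], [0, 0, 0]]]}}

```text
time: 2.15
tool_pos: [0.4233, -0.3359, 0.1916]
eef_rot: [-2.029, -2.398, 0.0]
force: [-0.2, -0.0, 0.4]
grip_width: 0.0553
```

Run:
```python
from h import *
st(); p=camera_params('wrist');im=capture('wrist');cv2.imwrite('pics/w1.png',im[:,:,::-1])
print(repr(p))
```

```text
t 2.15 pos [ 0.4233 -0.3359  0.1916] xyaw 99.53 z [-0.001  0.    -1.   ] F [-0.2 -0.   0.4] M [ 0.04  0.04 -0.02] w 0.0553 j [-0.88  0.25  1.57 -0.    1.32 -2.61]
{'K': array([[350.9744142 ,   0.        , 278.02180901],
       [  0.        , 350.9744142 , 206.29098377],
       [  0.        ,   0.        ,   1.        ]]), 'eye': array([ 0.34548416, -0.34841235,  0.36272116]), 'attitude': array([1.88857276, 2.23085227, 0.34835251])}
```

View pics/w1.png

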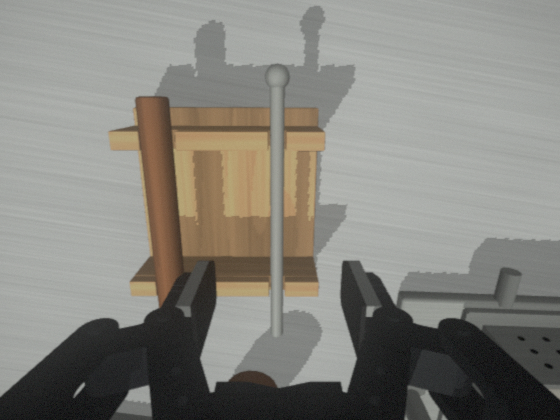

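The wrist view shows the bar upright in the picture, from its ball at (277.5,76) to its tip at (277,336). It lies centred between the fingers. The rest's boards cross it at rows 140 and 278, and the pin is well to the left.

Run:
```python
from h import *
p=camera_params('wrist')
b=plane(p,(277.5,76),.062);t=plane(p,(277,336),.058);d=t-b
print(b,t,np.linalg.norm(d[:2]),np.degrees(np.arctan2(d[1],d[0])))
d[2]=0;d/=np.linalg.norm(d)
print('board rows->', [np.dot(plane(p,(277,r),.068)-b,d) for r in (129,150,258,295)],[np.dot(plane(p,(277,r),z)-b,d) for r,z in((258,.068),(282,.068),(295,.02))])
t=b+.246*d
g=t-.158*d;print('tip',t,'grasp',g); go([g[0],g[1],.043],99.5)
```

```text
[ 0.33101538 -0.34836702  0.062     ] [ 0.5795743  -0.30708586  0.058     ] 0.25196363291032375 9.429726054508754
board rows-> [np.float64(0.041269415950201366), np.float64(0.05854683361904174), np.float64(0.1583183940670261), np.float64(0.19739192157864346)] [np.float64(0.1583183940670261), np.float64(0.1833422566767213), np.float64(0.22721651447615285)]
tip [ 0.57369125 -0.30806293  0.062     ] grasp [ 0.41782626 -0.3339493   0.062     ]
shift cm [ 1.000e-02 -4.700e-01  1.487e+01] turn deg [-0.06 -0.12  0.09]
```

>>> {"fn": "apply_moves", "kwargs": {"series": [[0.3, [0, -0.3, 4], [0, 0, 0]], [0.3, [0, -0.3, 8], [0, 0, 0]], [0.3, [0, -0.3, 12], [0, 0, 0]], [0.3, [0, -0.3, 14], [0, 0, 0]], [0.3, [0, -0.3, 14.9], [0, 0, 0]], [0.3, [0, -0.3, 14.9], [0, 0, 0]], [0.3, [0, -0.3, 14.9], [0, 0, 0]]]}}

```text
time: 2.78
tool_pos: [0.4206, -0.333, 0.0448]
eef_rot: [2.024, 2.401, -0.0]
force: [-0.5, -0.6, 0.1]
grip_width: 0.0554
```

Run:
```python
from h import *
st(); p=camera_params('wrist');im=capture('wrist');cv2.imwrite('pics/w2.png',im[:,:,::-1])
```

```text
t 2.78 pos [ 0.4206 -0.333   0.0448] xyaw 99.74 z [ 0.001 -0.001 -1.   ] F [-0.5 -0.6  0.1] M [-0.02 -0.01  0.  ] w 0.0554 j [-0.88  0.39  1.77  0.    0.98 -2.62]
```

View pics/w2.png

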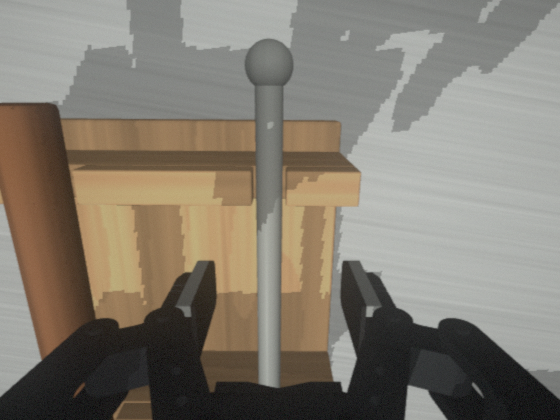

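Run:
```python
from h import *
s=st(); p=camera_params('wrist')
b=plane(p,(269,65),.062);m=plane(p,(268.5,300),.062);print(b,m, np.degrees(np.arctan2(*(m-b)[[1,0]])))
r=R.from_rotvec(s['eef_rot']);
for q in(b,m,[.5755,-.308,.062]): print(r.inv().apply(q-s['tool_pos'])*100)
```

```text
t 2.83 pos [ 0.4211 -0.3338  0.0456] xyaw 99.73 z [ 0.002 -0.002 -1.   ] F [0.1 0.4 0.2] M [0.02 0.03 0.03] w 0.0553 j [-0.88  0.39  1.77  0.    0.98 -2.62]
[ 0.33260377 -0.35196931  0.062     ] [ 0.44184124 -0.33441359  0.062     ] 9.130023632044487
[-0.30031147 -9.0247284  -1.65145735]
[-0.41573472  2.03857541 -1.6348534 ]
[-0.07074825 15.65856177 -1.61559351]
```

>>> {"fn": "apply_moves", "kwargs": {"series": [[0.3, [-0.35, 0, 0.2], [0, 0, 0.5]], [0.3, [-0.35, 0, 0.2], [0, 0, 0.5]], [-1, [-0.35, 0, 0.2], [0, 0, 0.5]], [-1, [-0.35, 0, 0.2], [0, 0, 0.5]], [-1, [-0.35, 0, 0.2], [0, 0, 0.5]], [-1, [-0.35, 0, 0.2], [0, 0, 0.5]], [-1, [-0.35, 0, 0.2], [0, 0, 0.5]], [-1, [-0.35, 0, 0.2], [0, 0, 0.5]], [-1, [-0.35, 0, 0.2], [0, 0, 0.5]]], "newtons": 80}}

```text
time: 3.58
tool_pos: [0.4207, -0.3368, 0.0417]
eef_rot: [-2.036, -2.392, -0.0]
force: [0.3, -0.2, 0.0]
grip_width: 0.0001
```

Run:
```python
from h import *
st()
```

```text
t 3.58 pos [ 0.4207 -0.3368  0.0417] xyaw 99.19 z [-0.  0. -1.] F [ 0.3 -0.2  0. ] M [ 0.02 -0.01 -0.03] w 0.0001 j [-0.88  0.4   1.77 -0.    0.97 -2.61]
```

Run:
```python
from h import *
for n in('wrist','side','scene'):
    im=capture(n); 
    if n!='wrist':
        p=camera_params(n);u=proj(p,[.43,-.33,.06]).astype(int);im=cv2.resize(im[u[1]-70:u[1]+70,max(0,u[0]-90):u[0]+90],None,fx=4,fy=4,interpolation=2)
    cv2.imwrite(f'pics/{n}3.png',im[:,:,::-1])
```

```text
(no output)
```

View pics/wrist3.png

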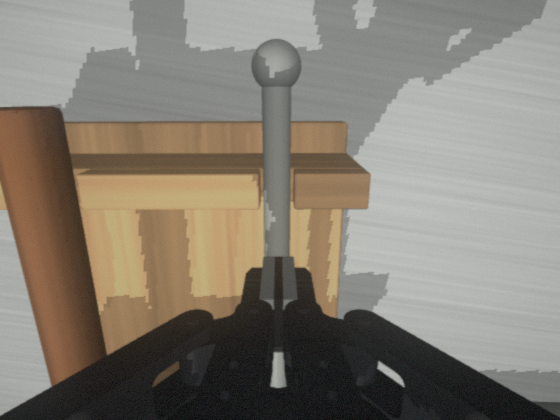

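View pics/side3.png

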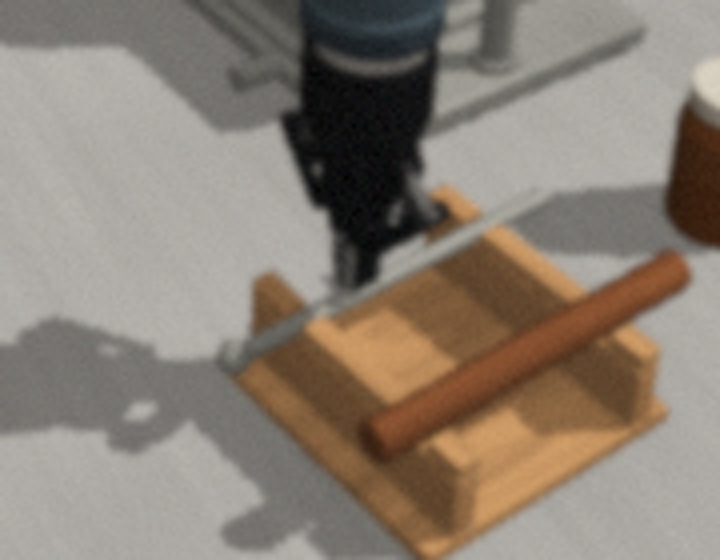

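View pics/scene3.png

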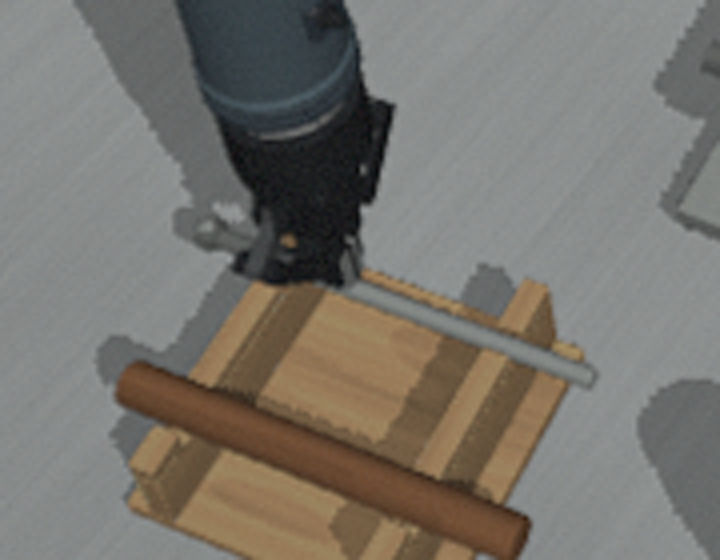

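The grip reads shut (0.0 mm), yet the pictures show the fingers right at the bar. I'll zoom in before doing anything else.

Run:
```python
from h import *
s=st()
ims=[]
for n in('side','scene','wrist'):
    im=capture(n);p=camera_params(n);u=proj(p,s['tool_pos']);print(n,u, proj(p,s['tool_pos']+[0,0,.019]),proj(p,[.4207,-.3368,.062]))
    i=u.astype(int); k=10 if n!='wrist' else 4; w=260//k
    y0=min(max(i[1]-w,0),420-2*w);x0=i[0]-w
    c=cv2.resize(im[y0:y0+2*w,x0:x0+2*w],(520,520),interpolation=2)
    c=np.clip(c.astype(float)*2,0,255).astype(np.uint8)
    print(x0,y0,k); cv2.imwrite(f'pics/z_{n}.png',c[:,:,::-1])
```

```text
t 3.73 pos [ 0.4207 -0.3368  0.0417] xyaw 99.19 z [-0.  0. -1.] F [ 0.2 -0.6 -0.5] M [-0.02 -0.03 -0.01] w 0.0 j [-0.88  0.4   1.77 -0.    0.97 -2.61]
side [325.7351212  322.30904037] [326.13571714 316.27799147] [326.17022764 315.85814676]
299 296 10
scene [153.9894958  324.55306722] [152.65249099 320.04791628] [152.57690394 319.7399051 ]
127 298 10
wrist [276.76226658 249.46519075] [276.65912111 266.10845072] [276.67921674 267.42573373]
211 184 4
```

View pics/z_side.png

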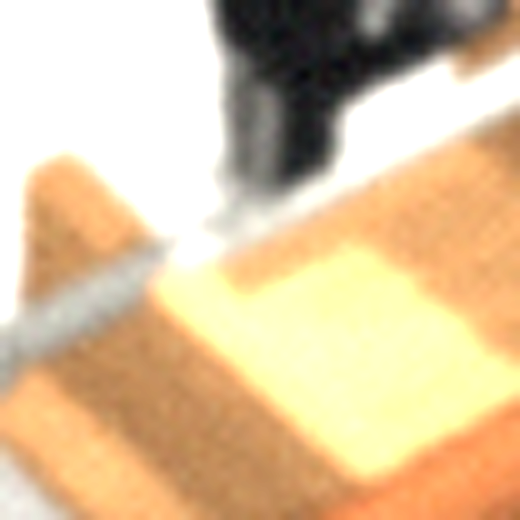

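View pics/z_wrist.png

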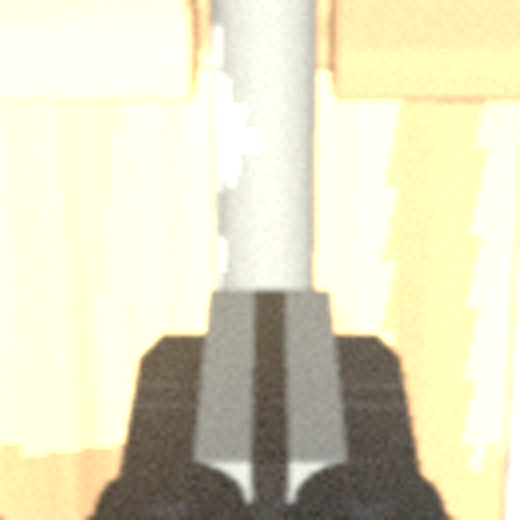

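View pics/z_scene.png

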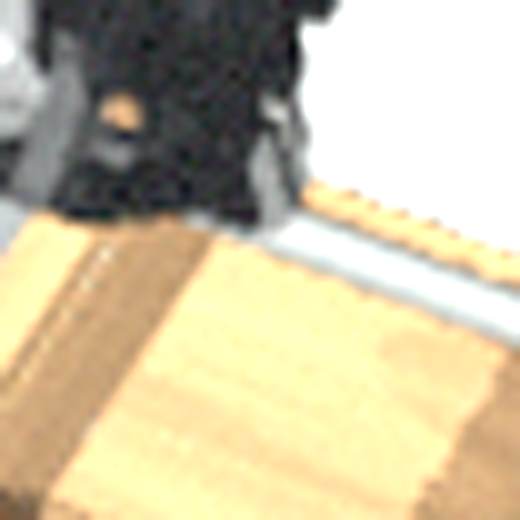

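Run:
```python
from h import *
s=st();p=camera_params('wrist');r=R.from_rotvec(s['eef_rot'])
for y in(-.011,0,.011):
  for z in(0,-.013,-.019,-.03,-.04,-.06):
    X=s['tool_pos']+r.apply([0,y,z]);c=R.from_rotvec(p['attitude']).inv().apply(X-p['eye']);print(y,z,proj(p,X).round(1),'depth',c[2].round(4))
a,g=tri(camera_params('side'),(325.5,314.5),camera_params('scene'),(153.5,320.5));print(a,g)
```

```text
t 3.88 pos [ 0.4207 -0.3368  0.0417] xyaw 99.19 z [-0.  0. -1.] F [-0.9 -0.3  0.2] M [-0.01 -0.05 -0.02] w 0.0004 j [-0.88  0.4   1.77  0.    0.97 -2.61]
-0.011 0 [276.7 230.3] depth 0.1837
-0.011 -0.013 [276.7 240.1] depth 0.1713
-0.011 -0.019 [276.6 245.2] depth 0.1656
-0.011 -0.03 [276.6 255.4] depth 0.1551
-0.011 -0.04 [276.5 265.9] depth 0.1456
-0.011 -0.06 [276.3 291.8] depth 0.1265
0 0 [276.8 249.5] depth 0.187
0 -0.013 [276.7 260.5] depth 0.1746
0 -0.019 [276.7 266.2] depth 0.1689
0 -0.03 [276.6 277.6] depth 0.1585
0 -0.04 [276.5 289.3] depth 0.1489
0 -0.06 [276.3 317.9] depth 0.1299
0.011 0 [276.8 268.1] depth 0.1904
0.011 -0.013 [276.7 280.2] depth 0.178
0.011 -0.019 [276.7 286.4] depth 0.1723
0.011 -0.03 [276.6 298.8] depth 0.1618
0.011 -0.04 [276.6 311.6] depth 0.1523
0.011 -0.06 [276.4 342.7] depth 0.1332
[ 0.42203966 -0.33472245  0.06162641] 0.004800360443750354
```

Three cues agree: the visible fingertips end about 27 mm short of the reported TCP, at z of about 0.068. So the jaws shut just above the bar. I'll open again, go 25 mm lower with clear space under the bar, and check.

>>> {"fn": "apply_moves", "kwargs": {"series": [[0.3, [0, 0, 0], [0, 0, 0]], [0.3, [0, 0, 0], [0, 0, 0]], [0.3, [0, 0, 0], [0, 0, 0]], [0.3, [0, 0, 0], [0, 0, 0]], [0.3, [0, 0, 0], [0, 0, 0]]]}}

```text
time: 4.3
tool_pos: [0.4207, -0.3368, 0.0418]
eef_rot: [2.036, 2.392, -0.0]
force: [-0.1, -0.7, 0.3]
grip_width: 0.0556
```

Run:
```python
from h import *
s=st()
for n in('wrist','side'):
    im=capture(n)
    if n=='side': im=cv2.resize(im[270:360,270:390],None,fx=6,fy=6,interpolation=2)
    im=np.clip(im.astype(float)*1.6,0,255).astype(np.uint8)
    cv2.imwrite(f'pics/{n}4.png',im[:,:,::-1])
```

```text
t 4.3 pos [ 0.4207 -0.3368  0.0418] xyaw 99.19 z [-0. -0. -1.] F [-0.1 -0.7  0.3] M [0.08 0.01 0.01] w 0.0556 j [-0.88  0.4   1.77 -0.    0.97 -2.61]
```

View pics/side4.png

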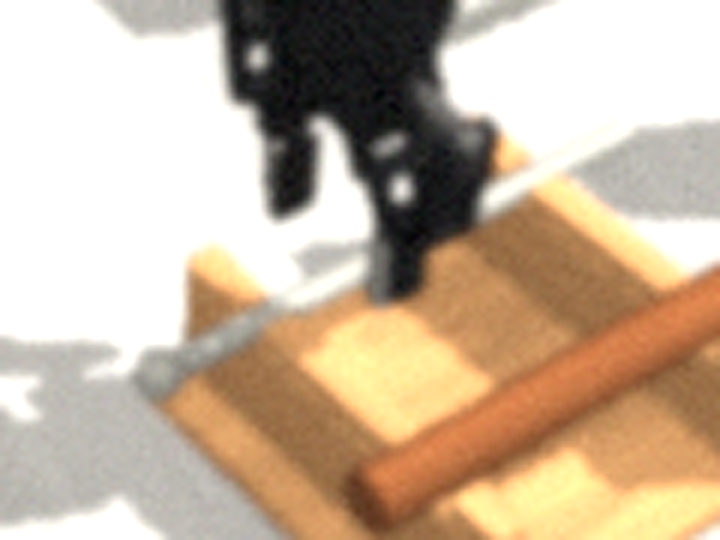

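View pics/wrist4.png

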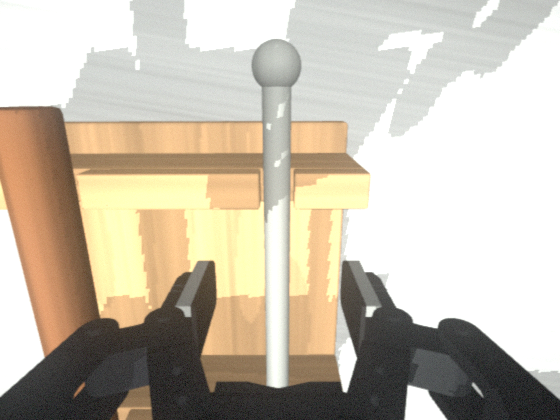

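The open fingers straddle the bar at columns 215–342, with the bar at 277. I'll lower 26 mm and close again.

>>> {"fn": "apply_moves", "kwargs": {"series": [[0.3, [0, 0, 1.3], [0, 0, 0]], [0.3, [0, 0, 2.6], [0, 0, 0]], [0.3, [0, 0, 2.6], [0, 0, 0]], [-1, [0, 0, 2.6], [0, 0, 0]], [-1, [0, 0, 2.6], [0, 0, 0]], [-1, [0, 0, 2.6], [0, 0, 0]], [-1, [0, 0, 2.6], [0, 0, 0]], [-1, [0, 0, 2.6], [0, 0, 0]], [-1, [0, 0, 2.6], [0, 0, 0]]], "newtons": 80}}

```text
time: 5.15
tool_pos: [0.4212, -0.3373, 0.0167]
eef_rot: [2.035, 2.391, -0.0]
force: [0.0, 1.1, 5.4]
grip_width: 0.0092
```

Run:
```python
from h import *
s=st()
for n in('wrist','side'):
    im=capture(n)
    if n=='side': im=cv2.resize(im[270:360,270:390],None,fx=6,fy=6,interpolation=2)
    im=np.clip(im.astype(float)*1.6,0,255).astype(np.uint8)
    cv2.imwrite(f'pics/{n}5.png',im[:,:,::-1])
```

```text
t 5.15 pos [ 0.4212 -0.3373  0.0167] xyaw 99.19 z [ 0.001 -0.001 -1.   ] F [0.  1.1 5.4] M [ 0.14  0.07 -0.02] w 0.0092 j [-0.88  0.44  1.79  0.    0.92 -2.61]
```

View pics/side5.png

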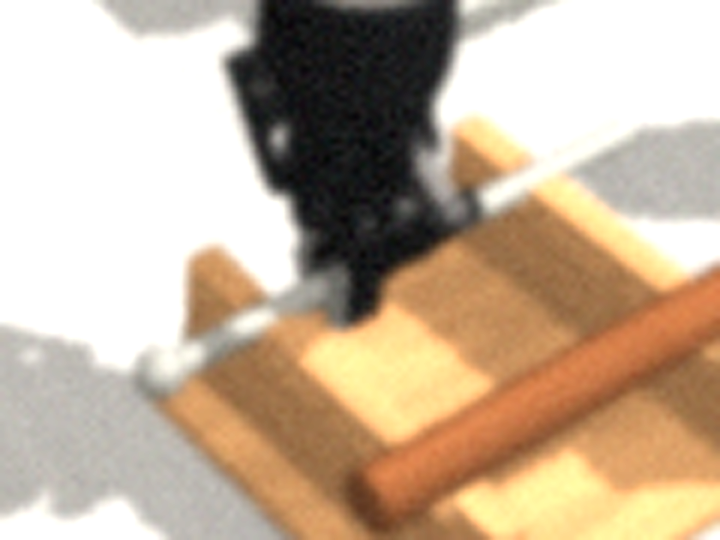

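View pics/wrist5.png

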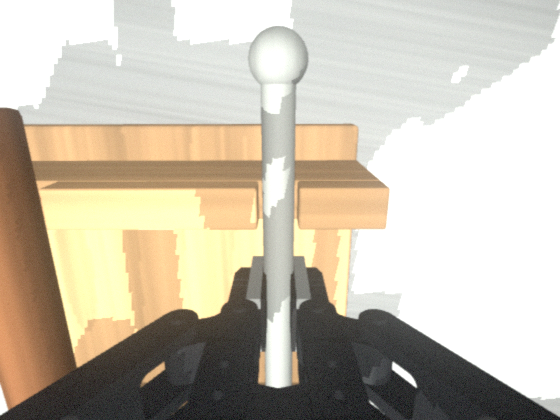

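The bar is now held (9 mm, in the pads), and the wrist view shows it running between the two pads. I'll lift 3 cm and check it.

>>> {"fn": "apply_moves", "kwargs": {"series": [[-1, [0, 0, -0.5], [0, 0, 0]], [-1, [0, 0, -1.5], [0, 0, 0]], [-1, [0, 0, -3], [0, 0, 0]], [-1, [0, 0, -3], [0, 0, 0]]], "newtons": 80}}

```text
time: 5.58
tool_pos: [0.4219, -0.3382, 0.0484]
eef_rot: [2.034, 2.389, -0.001]
force: [0.7, -0.2, -1.7]
grip_width: 0.0094
```

Run:
```python
from h import *
s=st()
for n in('wrist','side'):
    im=capture(n)
    if n=='side': im=cv2.resize(im[250:350,270:400],None,fx=6,fy=6,interpolation=2)
    im=np.clip(im.astype(float)*1.6,0,255).astype(np.uint8)
    cv2.imwrite(f'pics/{n}6.png',im[:,:,::-1])
```

```text
t 5.58 pos [ 0.4219 -0.3382  0.0484] xyaw 99.19 z [ 0.003 -0.003 -1.   ] F [ 0.7 -0.2 -1.7] M [ 0.01  0.04 -0.06] w 0.0094 j [-0.88  0.39  1.76 -0.    0.99 -2.61]
```

View pics/side6.png

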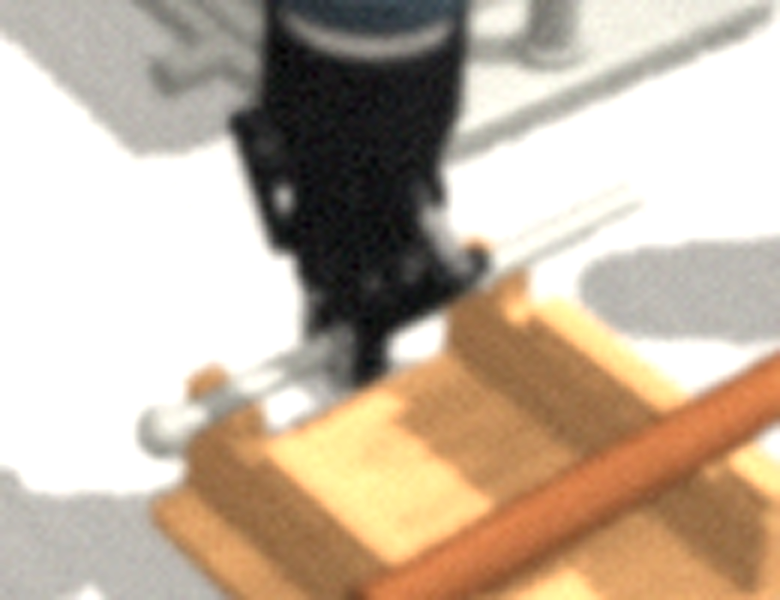

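View pics/wrist6.png

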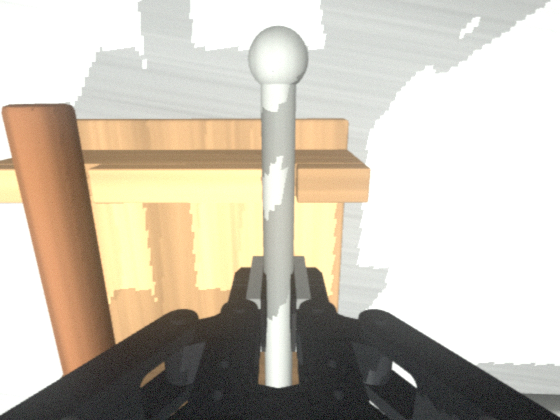

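The bar came up level: the ball sits at the same wrist pixel (278,58) as before. Next I'll raise it to just below hole height and carry it across to the window.

Run:
```python
from h import *
st()
y=np.radians(7);C=np.array([.638,.043]);g=C-.268*np.array([np.cos(y),np.sin(y)])
go([g[0],g[1],.165],97)
```

```text
t 5.68 pos [ 0.4211 -0.3373  0.0464] xyaw 99.19 z [ 0.001 -0.001 -1.   ] F [-0.  -0.7 -2.8] M [ 0.02  0.05 -0.01] w 0.0093 j [-0.88  0.4   1.76 -0.    0.98 -2.61]
shift cm [ 35.08   0.72 -11.91] turn deg [0.05 0.08 2.19]
```

>>> {"fn": "apply_moves", "kwargs": {"series": [[-1, [0, 0, -4], [0, 0, 0]], [-1, [0, 0, -8], [0, 0, 0]], [-1, [0, 0, -12], [0, 0, 0.5]], [-1, [3.5, 0, -12], [0, 0, 1]], [-1, [7, 0, -12], [0, 0, 2]], [-1, [11, 0.7, -12], [0, 0, 2.2]], [-1, [15, 0.7, -12], [0, 0, 2.2]], [-1, [19, 0.7, -12], [0, 0, 2.2]], [-1, [23, 0.7, -12], [0, 0, 2.2]], [-1, [27, 0.7, -12], [0, 0, 2.2]], [-1, [31, 0.7, -12], [0, 0, 2.2]], [-1, [33.5, 0.7, -12], [0, 0, 2.2]]]}}

```text
time: 6.68
tool_pos: [0.3718, -0.0017, 0.1649]
eef_rot: [-2.079, -2.351, 0.0]
force: [0.5, -0.2, -2.4]
grip_width: 0.0091
```

>>> {"fn": "apply_moves", "kwargs": {"series": [[-1, [1.2, 0, 0], [0, 0, 0]], [-1, [1.6, 0, 0], [0, 0, 0]], [-1, [1.6, 0, 0], [0, 0, 0]], [-1, [1.6, 0, 0], [0, 0, 0]]]}}

```text
time: 7.02
tool_pos: [0.3723, 0.0104, 0.1655]
eef_rot: [2.081, 2.353, -0.001]
force: [-0.4, 0.4, -1.8]
grip_width: 0.0091
```

Run:
```python
from h import *
s=st()
for n,c in(('wrist',None),('side',(230,140,190,140)),('scene',(200,160,190,140))):
    im=capture(n)
    if c: im=cv2.resize(im[c[1]:c[1]+c[3],c[0]:c[0]+c[2]],None,fx=4,fy=4,interpolation=2)
    im=np.clip(im.astype(float)*1.6,0,255).astype(np.uint8)
    cv2.imwrite(f'pics/{n}7.png',im[:,:,::-1])
```

```text
t 7.02 pos [0.3723 0.0104 0.1655] xyaw 97.01 z [-0. -0. -1.] F [-0.4  0.4 -1.8] M [-0.04  0.05  0.02] w 0.0091 j [-0.27 -0.04  1.97 -0.    1.21 -1.97]
```

View pics/side7.png

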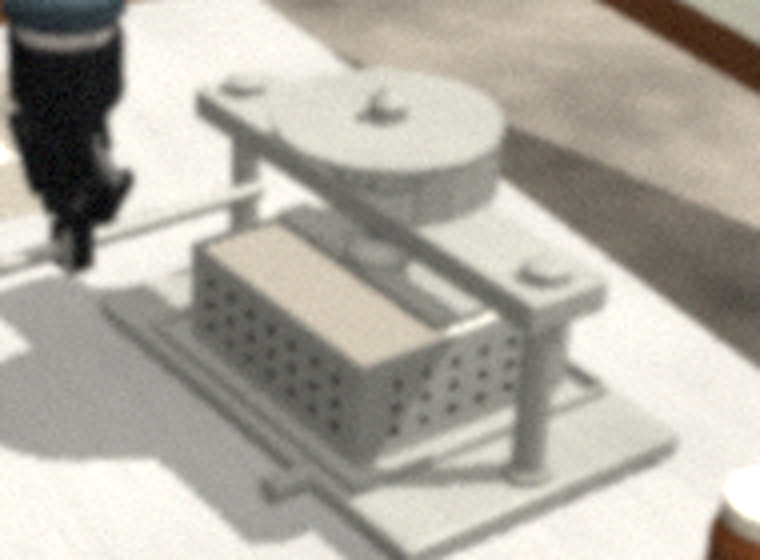

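View pics/scene7.png

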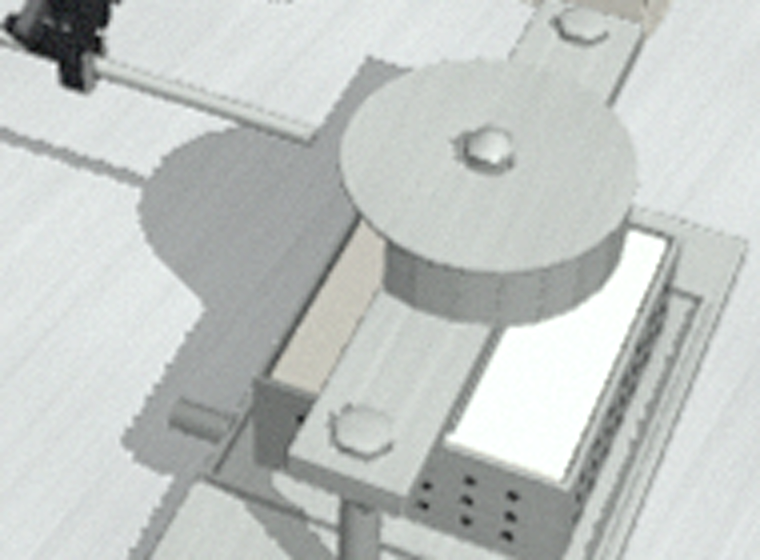

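View pics/wrist7.png

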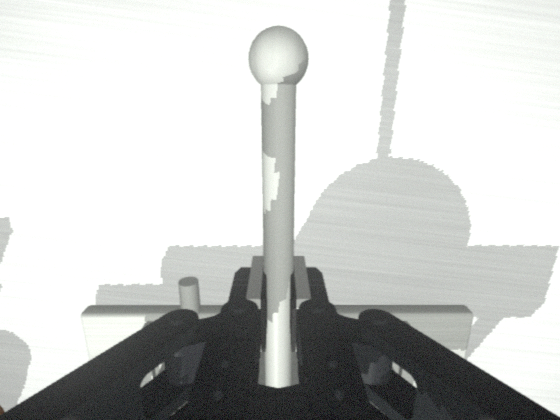

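Run:
```python
from h import *
s=st();sc=camera_params('scene');si=camera_params('side')
a=lambda x,y,k,x0,y0:((x+.5)/k-.5+x0,(y+.5)/k-.5+y0)
P,g=tri(sc,a(312,135,4,200,160),si,a(262,188,4,230,140));print('tip',P,g)
r=R.from_rotvec(s['eef_rot']);print('tip in tool',r.inv().apply(P-s['tool_pos']))
print(plane(sc,a(312,135,4,200,160),.21),plane(si,a(262,188,4,230,140),.21))
P,g=tri(sc,a(487,148,4,200,160),si,a(381,104,4,230,140));print('hoodnut',P,g)
p=camera_params('wrist');b=plane(p,(278,58),.2105);print('ball in tool',r.inv().apply(b-s['tool_pos']))
# lid edge via gradient: sample radial edge search
for n,p in(('scene',sc),('side',si)):
    g=cv2.GaussianBlur(cv2.cvtColor(capture(n),cv2.COLOR_RGB2GRAY),(0,0),1).astype(float);X=[]
    C=np.array([.638,.043])
    for t in np.radians(np.arange(0,360,6)):
        rr=np.arange(.078,.094,.0005);v=[]
        for q in rr:
            u=proj(p,[C[0]+q*np.cos(t),C[1]+q*np.sin(t),.238]);v.append(cv2.getRectSubPix(g.astype(np.float32),(1,1),(float(u[0]),float(u[1])))[0,0])
        d=np.abs(np.gradient(v));i=d.argmax()
        if d[i]>1.0: X.append(C+rr[i]*np.array([np.cos(t),np.sin(t)]))
    X=np.array(X)
    from scipy.optimize import least_squares
    f=least_squares(lambda c:np.hypot(*(X-c).T)-.086,C,loss='soft_l1',f_scale=.001);print(n,len(X),f.x,np.median(abs(f.fun)))
```

```text
t 7.17 pos [0.3725 0.0099 0.1656] xyaw 96.9 z [-0. -0. -1.] F [ 0.6 -0.3 -1.9] M [-0.05 -0.03  0.  ] w 0.0093 j [-0.28 -0.04  1.97 -0.    1.21 -1.97]
tip [0.52784829 0.0298524  0.20995317] 0.0014489304594466337
tip in tool [ 0.00114298  0.15664884 -0.04439558]
[0.5273553  0.03070682 0.21      ] [0.52758398 0.02846414 0.21      ]
hoodnut [0.63560782 0.04550975 0.24519278] 0.0032702311612807533
ball in tool [ 0.00060804 -0.09037019 -0.04486195]
scene 44 [0.63909749 0.04303193] 0.0005248574061492498
side 31 [0.63634744 0.03954255] 0.0007626190755392753
```

```bash
cat >> h.py <<'E'
C=np.array([.638,.0405]);PY=7.0;L=.157;ZT=.1655
def tcp(phi,r,z=ZT):
    f=np.radians(phi);y=np.radians(PY)
    d=np.cos(f)*np.array([-np.cos(y),-np.sin(y)])+np.sin(f)*np.array([-np.sin(y),np.cos(y)])
    return np.array([*(C+d*(r+L)),z]),90+PY-phi
def down(yaw):
    y=np.radians(yaw);x=np.array([np.cos(y),np.sin(y),0]);z=np.array([0,0,-1.])
    return R.from_matrix(np.stack([x,np.cross(z,x),z],1))
def plan(p0,yaw0,wps):
    r0=down(yaw0)
    for w in wps:
        P,yw=tcp(*w); print(w,(r0.inv().apply(P-p0)*100).round(2).tolist(),np.degrees((r0.inv()*down(yw)).as_rotvec()).round(2).tolist())
def loc():
    s=st();P=s['tool_pos'];y=np.radians(PY);r=R.from_rotvec(s['eef_rot']).as_matrix()
    T=P+r@np.array([0.0,L,-.0447]); d=T[:2]-C
    a=-(d@[np.cos(y),np.sin(y)]);b=d@[-np.sin(y),np.cos(y)]
    F=np.array(s['force']);fa=-(F[:2]@[np.cos(y),np.sin(y)])
    ax=r[:,1]; print('tip: r',np.hypot(a,b).round(4),'phi',np.degrees(np.arctan2(b,a)).round(2),'z',T[2].round(4),'bar dir',(PY-np.degrees(np.arctan2(ax[1],ax[0]))).round(2),'axial F',(F@ax).round(2),'lat F',(F@r[:,0]).round(2))
E
python3 - <<'E'
from h import *
loc()
plan(np.array([.3724,.0102,.1655]),97,[(0,.06),(0,.05),(0,.046)])
E
```

```text
t 7.27 pos [0.3724 0.01   0.1656] xyaw 96.89 z [-0. -0. -1.] F [ 0.2  0.3 -1.8] M [-0.08 -0.01 -0.05] w 0.0095 j [-0.27 -0.04  1.97 -0.    1.21 -1.97]
tip: r 0.1104 phi 0.95 z 0.2103 bar dir 0.11 axial F 0.23 lat F 0.31
(0, 0.06) [-0.23, 5.03, 0.0] [0.0, 0.0, 0.0]
(0, 0.05) [-0.23, 6.03, 0.0] [0.0, 0.0, 0.0]
(0, 0.046) [-0.23, 6.43, 0.0] [0.0, 0.0, 0.0]
```

>>> {"fn": "apply_moves", "kwargs": {"series": [[-1, [-0.2, 2, 0], [0, 0, 0]], [-1, [-0.2, 4, 0], [0, 0, 0]], [-1, [-0.2, 5.5, 0], [0, 0, 0]], [-1, [-0.2, 6.1, 0], [0, 0, 0]], [-1, [-0.2, 6.4, 0], [0, 0, 0]], [-1, [-0.2, 6.4, 0], [0, 0, 0]]]}}

```text
time: 7.77
tool_pos: [0.4358, 0.0164, 0.1654]
eef_rot: [-2.082, -2.352, 0.001]
force: [-0.0, -0.0, -2.1]
grip_width: 0.0092
```

Run:
```python
from h import *
loc()
```

```text
t 7.77 pos [0.4358 0.0164 0.1654] xyaw 96.97 z [-0.001  0.    -1.   ] F [-0.  -0.  -2.1] M [-0.02  0.05 -0.  ] w 0.0092 j [-0.22  0.08  1.85 -0.    1.21 -1.91]
tip: r 0.0466 phi 0.79 z 0.21 bar dir 0.03 axial F -0.02 lat F -0.03
```

>>> {"fn": "apply_moves", "kwargs": {"series": [[-1, [-0.05, 0.2, 0], [0, 0, 0]], [-1, [-0.05, 0.4, 0], [0, 0, 0]], [-1, [-0.05, 0.6, 0], [0, 0, 0]], [-1, [-0.05, 0.6, 0], [0, 0, 0]]]}}

```text
time: 8.1
tool_pos: [0.4421, 0.0168, 0.1659]
eef_rot: [2.082, 2.352, 0.0]
force: [-0.2, 0.3, -1.3]
grip_width: 0.0093
```

Run:
```python
from h import *
loc()
```

```text
t 8.1 pos [0.4421 0.0168 0.1659] xyaw 96.98 z [ 0.001 -0.    -1.   ] F [-0.2  0.3 -1.3] M [-0.03  0.05  0.03] w 0.0093 j [-0.22  0.09  1.83  0.    1.21 -1.91]
tip: r 0.0404 phi 0.48 z 0.2107 bar dir 0.02 axial F -0.15 lat F 0.34
```

>>> {"fn": "apply_moves", "kwargs": {"series": [[-1, [0, 0.1, 0], [0, 0, 0]], [-1, [0, 0.2, 0], [0, 0, 0]], [-1, [0, 0.2, 0], [0, 0, 0]]]}}

```text
time: 8.35
tool_pos: [0.4431, 0.0171, 0.1655]
eef_rot: [-2.081, -2.352, 0.002]
force: [-2.0, -1.4, -2.8]
grip_width: 0.0092
```

Run:
```python
from h import *
loc()
```

```text
t 8.35 pos [0.4431 0.0171 0.1655] xyaw 96.99 z [-0.002 -0.    -1.   ] F [-2.  -1.4 -2.8] M [-0.14  0.43 -0.04] w 0.0092 j [-0.21  0.1   1.83 -0.    1.22 -1.91]
tip: r 0.0392 phi 0.75 z 0.2099 bar dir 0.01 axial F -2.2 lat F -1.16
```

Run:
```python
from h import *
p0=np.array([.3724,.0102,.1655])+down(97).apply([-.0025,.072,0]);print(p0)
plan(p0,97,[(0,.043),(-2.5,.043),(-5,.043),(-5,.0385)])
```

```text
[0.444168   0.01649323 0.1655    ]
(0, 0.043) [0.02, -0.47, 0.0] [0.0, 0.0, 0.0]
(-2.5, 0.043) [-0.85, -0.45, 0.0] [0.0, 0.0, -2.5]
(-5, 0.043) [-1.72, -0.39, 0.0] [0.0, 0.0, -5.0]
(-5, 0.0385) [-1.68, 0.06, 0.0] [0.0, 0.0, -5.0]
```

>>> {"fn": "apply_moves", "kwargs": {"series": [[-1, [0, -0.45, 0], [0, 0, 0]], [-1, [-0.85, -0.45, 0], [0, 0, -2.5]], [-1, [-1.7, -0.4, 0], [0, 0, -5]], [-1, [-1.7, -0.4, 0], [0, 0, -5]], [-1, [-1.7, -0.1, 0], [0, 0, -5]], [-1, [-1.7, 0.1, 0], [0, 0, -5]], [-1, [-1.7, 0.1, 0], [0, 0, -5]]]}}

```text
time: 8.93
tool_pos: [0.4475, 0.0007, 0.1658]
eef_rot: [1.978, 2.44, 0.001]
force: [-0.2, -0.4, -3.7]
grip_width: 0.0091
```

Run:
```python
from h import *
loc()
```

```text
t 8.93 pos [0.4475 0.0007 0.1658] xyaw 101.94 z [ 0.001  0.    -1.   ] F [-0.2 -0.4 -3.7] M [-0.06  0.01 -0.07] w 0.0091 j [-0.25  0.1   1.82  0.    1.22 -2.03]
tip: r 0.0377 phi -4.24 z 0.2106 bar dir -4.94 axial F -0.24 lat F -0.32
```

At φ of about -5° the tip has passed the surface radius (37.7 mm against contact at 39.3 mm) with no axial force, so this is probably a hole. I'll push on gently.

>>> {"fn": "apply_moves", "kwargs": {"series": [[-1, [0, 0.15, 0], [0, 0, 0]], [-1, [0, 0.3, 0], [0, 0, 0]], [-1, [0, 0.3, 0], [0, 0, 0]]]}}

```text
time: 9.18
tool_pos: [0.4504, 0.0011, 0.1658]
eef_rot: [1.977, 2.441, 0.0]
force: [1.2, -0.4, -3.1]
grip_width: 0.0095
```

Run:
```python
from h import *
loc()
```

```text
t 9.18 pos [0.4504 0.0011 0.1658] xyaw 101.98 z [ 0.001 -0.    -1.   ] F [ 1.2 -0.4 -3.1] M [-0.15  0.04 -0.17] w 0.0095 j [-0.25  0.11  1.82  0.    1.22 -2.03]
tip: r 0.0347 phi -4.3 z 0.2106 bar dir -4.98 axial F 1.03 lat F -0.67
```

>>> {"fn": "apply_moves", "kwargs": {"series": [[-1, [0, 0.2, 0], [0, 0, 0]], [-1, [0, 0.4, 0], [0, 0, 0]], [-1, [0, 0.6, 0], [0, 0, 0]], [-1, [0, 0.8, 0], [0, 0, 0]], [-1, [0, 0.8, 0], [0, 0, 0]]]}}

```text
time: 9.6
tool_pos: [0.4584, 0.0028, 0.1658]
eef_rot: [1.977, 2.441, 0.001]
force: [0.6, -1.0, -1.2]
grip_width: 0.0093
```

Run:
```python
from h import *
loc()
```

```text
t 9.6 pos [0.4584 0.0028 0.1658] xyaw 101.99 z [ 0.001  0.    -1.   ] F [ 0.6 -1.  -1.2] M [-0.13 -0.03 -0.11] w 0.0093 j [-0.24  0.12  1.8   0.    1.22 -2.02]
tip: r 0.0265 phi -4.12 z 0.2106 bar dir -4.99 axial F 0.42 lat F -1.11
```

>>> {"fn": "apply_moves", "kwargs": {"series": [[-1, [-0.03, 0.2, 0], [0, 0, 0]], [-1, [-0.05, 0.4, 0], [0, 0, 0]], [-1, [-0.05, 0.6, 0], [0, 0, 0]], [-1, [-0.05, 0.8, 0], [0, 0, 0]], [-1, [-0.05, 1.0, 0], [0, 0, 0]], [-1, [-0.05, 1.2, 0], [0, 0, 0]], [-1, [-0.05, 1.4, 0], [0, 0, 0]], [-1, [-0.05, 1.4, 0], [0, 0, 0]]]}}

```text
time: 10.27
tool_pos: [0.4721, 0.0051, 0.1658]
eef_rot: [1.977, 2.441, 0.0]
force: [-0.2, -1.1, -1.6]
grip_width: 0.0094
```

Run:
```python
from h import *
loc()
```

```text
t 10.27 pos [0.4721 0.0051 0.1658] xyaw 101.99 z [ 0.  0. -1.] F [-0.2 -1.1 -1.6] M [-0.06 -0.   -0.07] w 0.0094 j [-0.23  0.15  1.77  0.    1.22 -2.01]
tip: r 0.0127 phi -5.66 z 0.2106 bar dir -4.99 axial F -0.48 lat F -1.06
```

>>> {"fn": "apply_moves", "kwargs": {"series": [[-1, [-0.03, 0.15, 0], [0, 0, 0]], [-1, [-0.03, 0.3, 0], [0, 0, 0]], [-1, [-0.03, 0.45, 0], [0, 0, 0]], [-1, [-0.03, 0.55, 0], [0, 0, 0]], [-1, [-0.03, 0.55, 0], [0, 0, 0]]]}}

```text
time: 10.68
tool_pos: [0.4764, 0.0059, 0.1655]
eef_rot: [-1.976, -2.44, 0.002]
force: [-2.8, -1.8, -2.3]
grip_width: 0.0093
```

Run:
```python
from h import *
loc()
```

```text
t 10.68 pos [0.4764 0.0059 0.1655] xyaw 101.99 z [-0.002 -0.    -1.   ] F [-2.8 -1.8 -2.3] M [-0.18  0.43 -0.16] w 0.0093 j [-0.22  0.16  1.76 -0.    1.23 -2.  ]
tip: r 0.0082 phi -6.98 z 0.2099 bar dir -4.99 axial F -3.11 lat F -1.15
```

The bar bottoms at r = 8.2 mm, which is 31 mm past the contact radius, with about 3 N axially, so it is fully home. Now I'll plan the swing arc.

Run:
```python
from h import *
import h
P,y=tcp(-5,.0078);print(P,y)
plan(P,y,[(f,.0082) for f in range(-5,51,5)])
P,y=tcp(20,.0082)
plan(P,y,[(f,.0082) for f in range(20,65,4)])
```

```text
[0.47680128 0.00623615 0.1655    ] 102.0
(-5, 0.0082) [0.0, -0.04, 0.0] [0.0, 0.0, 0.0]
(0, 0.0082) [1.44, 0.02, 0.0] [0.0, 0.0, 5.0]
(5, 0.0082) [2.87, 0.21, 0.0] [0.0, 0.0, 10.0]
(10, 0.0082) [4.28, 0.52, 0.0] [0.0, 0.0, 15.0]
(15, 0.0082) [5.65, 0.96, 0.0] [0.0, 0.0, 20.0]
(20, 0.0082) [6.98, 1.51, 0.0] [0.0, 0.0, 25.0]
(25, 0.0082) [8.26, 2.17, 0.0] [0.0, 0.0, 30.0]
(30, 0.0082) [9.48, 2.95, 0.0] [0.0, 0.0, 35.0]
(35, 0.0082) [10.62, 3.82, 0.0] [0.0, 0.0, 40.0]
(40, 0.0082) [11.68, 4.8, 0.0] [0.0, 0.0, 45.0]
(45, 0.0082) [12.66, 5.86, 0.0] [0.0, 0.0, 50.0]
(50, 0.0082) [13.53, 7.0, 0.0] [0.0, 0.0, 55.0]
(20, 0.0082) [0.0, 0.0, 0.0] [0.0, 0.0, 0.0]
(24, 0.0082) [1.15, 0.04, 0.0] [0.0, 0.0, 4.0]
(28, 0.0082) [2.3, 0.16, 0.0] [0.0, 0.0, 8.0]
(32, 0.0082) [3.43, 0.36, 0.0] [0.0, 0.0, 12.0]
(36, 0.0082) [4.55, 0.64, 0.0] [0.0, 0.0, 16.0]
(40, 0.0082) [5.65, 1.0, 0.0] [0.0, 0.0, 20.0]
(44, 0.0082) [6.72, 1.43, 0.0] [0.0, 0.0, 24.0]
(48, 0.0082) [7.76, 1.93, 0.0] [0.0, 0.0, 28.0]
(52, 0.0082) [8.75, 2.51, 0.0] [0.0, 0.0, 32.0]
(56, 0.0082) [9.71, 3.16, 0.0] [0.0, 0.0, 36.0]
(60, 0.0082) [10.62, 3.86, 0.0] [0.0, 0.0, 40.0]
(64, 0.0082) [11.48, 4.64, 0.0] [0.0, 0.0, 44.0]
```

First half of the swing, up to a commanded φ of about 20°.

>>> {"fn": "apply_moves", "kwargs": {"series": [[-1, [0.7, 0, 0], [0, 0, 2.5]], [-1, [1.44, 0.02, 0], [0, 0, 5]], [-1, [2.15, 0.1, 0], [0, 0, 7.5]], [-1, [2.87, 0.21, 0], [0, 0, 10]], [-1, [3.57, 0.35, 0], [0, 0, 12.5]], [-1, [4.28, 0.52, 0], [0, 0, 15]], [-1, [4.97, 0.73, 0], [0, 0, 17.5]], [-1, [5.65, 0.96, 0], [0, 0, 20]], [-1, [6.32, 1.22, 0], [0, 0, 22.5]], [-1, [6.98, 1.51, 0], [0, 0, 25]], [-1, [6.98, 1.51, 0], [0, 0, 25]]]}}

```text
time: 11.6
tool_pos: [0.4763, 0.0773, 0.1654]
eef_rot: [-2.46, -1.953, 0.004]
force: [-4.1, -3.3, -2.1]
grip_width: 0.0094
```

Run:
```python
from h import *
loc()
```

```text
t 11.6 pos [0.4763 0.0773 0.1654] xyaw 76.91 z [-0.002 -0.001 -1.   ] F [-4.1 -3.3 -2.1] M [-0.7   0.65 -0.31] w 0.0094 j [-0.07  0.17  1.75 -0.    1.23 -1.41]
tip: r 0.0088 phi 15.45 z 0.2098 bar dir 20.09 axial F -3.29 lat F -4.13
```

>>> {"fn": "apply_moves", "kwargs": {"series": [[-1, [0.72, 0.02, 0], [0, 0, 2.5]], [-1, [1.44, 0.06, 0], [0, 0, 5]], [-1, [2.15, 0.14, 0], [0, 0, 7.5]], [-1, [2.87, 0.25, 0], [0, 0, 10]], [-1, [3.57, 0.39, 0], [0, 0, 12.5]], [-1, [4.28, 0.56, 0], [0, 0, 15]], [-1, [4.97, 0.77, 0], [0, 0, 17.5]], [-1, [5.65, 1.0, 0], [0, 0, 20]], [-1, [6.32, 1.26, 0], [0, 0, 22.5]], [-1, [6.98, 1.55, 0], [0, 0, 25]], [-1, [6.98, 1.55, 0], [0, 0, 25]]]}}

```text
time: 12.52
tool_pos: [0.5065, 0.1424, 0.165]
eef_rot: [-2.823, -1.375, 0.006]
force: [-6.1, -1.3, -1.9]
grip_width: 0.0095
```

Run:
```python
from h import *
loc()
P,y=tcp(45,.0082)
plan(P,y,[(f,.0082) for f in (47,49,51,53,55,57,59)])
```

```text
t 12.52 pos [0.5065 0.1424 0.165 ] xyaw 51.93 z [-0.004  0.    -1.   ] F [-6.1 -1.3 -1.9] M [-0.31  0.88 -0.23] w 0.0095 j [ 0.06  0.25  1.65  0.    1.25 -0.84]
tip: r 0.0093 phi 40.26 z 0.2092 bar dir 45.07 axial F -4.02 lat F -4.83
(47, 0.0082) [0.58, 0.01, 0.0] [0.0, 0.0, 2.0]
(49, 0.0082) [1.15, 0.04, 0.0] [0.0, 0.0, 4.0]
(51, 0.0082) [1.73, 0.09, 0.0] [0.0, 0.0, 6.0]
(53, 0.0082) [2.3, 0.16, 0.0] [0.0, 0.0, 8.0]
(55, 0.0082) [2.87, 0.25, 0.0] [0.0, 0.0, 10.0]
(57, 0.0082) [3.43, 0.36, 0.0] [0.0, 0.0, 12.0]
(59, 0.0082) [4.0, 0.49, 0.0] [0.0, 0.0, 14.0]
```

>>> {"fn": "apply_moves", "kwargs": {"series": [[-1, [0.58, 0, 0], [0, 0, 2]], [-1, [1.15, 0, 0], [0, 0, 4]], [-1, [1.73, 0.05, 0], [0, 0, 6]], [-1, [2.3, 0.1, 0], [0, 0, 8]], [-1, [2.3, 0.1, 0], [0, 0, 8]]]}}

```text
time: 12.93
tool_pos: [0.5216, 0.1596, 0.165]
eef_rot: [-2.912, -1.175, 0.006]
force: [-5.3, -2.2, -0.8]
grip_width: 0.0093
```

```bash
cat >> h.py <<'E'
def ang():
    s=state();y=np.radians(PY);d=s['tool_pos'][:2]-C
    print('TCP angle about axis',np.degrees(np.arctan2(d@[-np.sin(y),np.cos(y)],-(d@[np.cos(y),np.sin(y)]))).round(2),'rad',np.hypot(*d).round(4))
E
python3 - <<'E'
from h import *
loc();ang()
E
```

```text
t 12.93 pos [0.5216 0.1596 0.165 ] xyaw 43.96 z [-0.004 -0.    -1.   ] F [-5.3 -2.2 -0.8] M [-0.33  0.81 -0.3 ] w 0.0093 j [ 0.09  0.28  1.6   0.    1.26 -0.68]
tip: r 0.0094 phi 47.14 z 0.2093 bar dir 53.04 axial F -2.1 lat F -5.39
TCP angle about axis 52.66 rad 0.1665
```

>>> {"fn": "apply_moves", "kwargs": {"series": [[-1, [0.58, 0, 0], [0, 0, 2]], [-1, [1.15, 0.03, 0], [0, 0, 4]], [-1, [1.15, 0.03, 0], [0, 0, 4]]]}}

```text
time: 13.18
tool_pos: [0.5301, 0.1674, 0.1651]
eef_rot: [-2.951, -1.073, 0.005]
force: [-6.7, -2.9, -0.5]
grip_width: 0.0092
```

Run:
```python
from h import *
loc();ang()
```

```text
t 13.18 pos [0.5301 0.1674 0.1651] xyaw 39.97 z [-0.004  0.    -1.   ] F [-6.7 -2.9 -0.5] M [-0.25  0.91 -0.22] w 0.0092 j [ 0.1   0.3   1.57  0.    1.27 -0.59]
tip: r 0.0095 phi 50.68 z 0.2094 bar dir 57.03 axial F -2.08 lat F -7.05
TCP angle about axis 56.63 rad 0.1665
```

>>> {"fn": "apply_moves", "kwargs": {"series": [[-1, [0.43, 0, 0], [0, 0, 1.5]], [-1, [0.87, 0.02, 0], [0, 0, 3]], [-1, [0.87, 0.02, 0], [0, 0, 3]]]}}

```text
time: 13.43
tool_pos: [0.5349, 0.1714, 0.1645]
eef_rot: [-2.979, -0.997, 0.013]
force: [-11.1, -5.9, 0.1]
grip_width: 0.0093
```

Run:
```python
from h import *
loc();ang()
```

```text
t 13.43 pos [0.5349 0.1714 0.1645] xyaw 37.02 z [-0.008 -0.003 -1.   ] F [-11.1  -5.9   0.1] M [-0.91  1.57 -0.19] w 0.0093 j [ 0.11  0.31  1.56 -0.    1.28 -0.53]
tip: r 0.01 phi 41.52 z 0.2087 bar dir 59.98 axial F -1.94 lat F -12.43
TCP angle about axis 58.77 rad 0.1666
```

The force jumped to 12 N within 2°, so the head is firming up. One more small push to confirm.

>>> {"fn": "apply_moves", "kwargs": {"series": [[-1, [0.3, 0, 0], [0, 0, 0.5]], [-1, [0.6, 0, 0], [0, 0, 1]], [-1, [0.6, 0, 0], [0, 0, 1]], [-1, [0.6, 0, 0], [0, 0, 1]]]}}

```text
time: 13.77
tool_pos: [0.5375, 0.1735, 0.1639]
eef_rot: [2.986, 0.972, -0.021]
force: [-14.5, -9.8, 0.1]
grip_width: 0.0094
```

Run:
```python
from h import *
loc();ang()
```

```text
t 13.77 pos [0.5375 0.1735 0.1639] xyaw 36.07 z [-0.012 -0.005 -1.   ] F [-14.5  -9.8   0.1] M [-1.59  2.24 -0.23] w 0.0094 j [ 0.12  0.32  1.54 -0.    1.29 -0.51]
tip: r 0.0098 phi 47.09 z 0.2081 bar dir 60.93 axial F -0.64 lat F -17.51
TCP angle about axis 59.92 rad 0.1667
```

>>> {"fn": "apply_moves", "kwargs": {"series": [[-1, [0.25, 0, 0], [0, 0, 0]], [-1, [0.5, 0, 0], [0, 0, 0]], [-1, [0.5, 0, 0], [0, 0, 0]], [-1, [0.5, 0, 0], [0, 0, 0]]]}}

```text
time: 14.1
tool_pos: [0.5396, 0.1751, 0.1633]
eef_rot: [2.986, 0.971, -0.028]
force: [-20.2, -13.0, 1.3]
grip_width: 0.0095
```

Run:
```python
from h import *
loc();ang()
```

```text
t 14.1 pos [0.5396 0.1751 0.1633] xyaw 36.03 z [-0.017 -0.007 -1.   ] F [-20.2 -13.    1.3] M [-2.24  3.02 -0.54] w 0.0095 j [ 0.12  0.33  1.53 -0.01  1.29 -0.51]
tip: r 0.0096 phi 63.12 z 0.2074 bar dir 60.97 axial F -1.38 lat F -24.05
TCP angle about axis 60.82 rad 0.1667
```

It is firm: 24 N at the grip, about 4 N m. I'll ease the load off before letting go.

>>> {"fn": "apply_moves", "kwargs": {"series": [[-1, [-0.4, 0, 0], [0, 0, 0]], [-1, [-0.8, 0, 0], [0, 0, -1]], [-1, [-1.2, 0, 0], [0, 0, -2]], [-1, [-1.5, 0.02, 0], [0, 0, -3]], [-1, [-1.5, 0.02, 0], [0, 0, -3]]]}}

```text
time: 14.52
tool_pos: [0.5321, 0.1695, 0.1649]
eef_rot: [-2.959, -1.051, 0.009]
force: [-8.9, -1.9, -1.7]
grip_width: 0.0094
```

Run:
```python
from h import *
loc();ang()
```

```text
t 14.52 pos [0.5321 0.1695 0.1649] xyaw 39.11 z [-0.006 -0.    -1.   ] F [-8.9 -1.9 -1.7] M [-0.31  1.24 -0.33] w 0.0094 j [ 0.11  0.31  1.57  0.    1.28 -0.57]
tip: r 0.0098 phi 54.35 z 0.2091 bar dir 57.89 axial F -4.14 lat F -8.12
TCP angle about axis 57.61 rad 0.1669
```

>>> {"fn": "apply_moves", "kwargs": {"series": [[-1, [-0.3, -0.05, 0], [0, 0, -1]], [-1, [-0.6, -0.1, 0], [0, 0, -2]], [-1, [-0.8, -0.1, 0], [0, 0, -2.5]], [-1, [-0.8, -0.1, 0], [0, 0, -2.5]]]}}

```text
time: 14.85
tool_pos: [0.5278, 0.1656, 0.1657]
eef_rot: [-2.937, -1.114, 0.001]
force: [-3.0, -0.8, -1.9]
grip_width: 0.0091
```

Run:
```python
from h import *
loc();ang()
```

```text
t 14.85 pos [0.5278 0.1656 0.1657] xyaw 41.52 z [-0.001  0.    -1.   ] F [-3.  -0.8 -1.9] M [-0.2   0.58 -0.4 ] w 0.0091 j [ 0.1   0.29  1.58  0.    1.27 -0.62]
tip: r 0.0097 phi 58.0 z 0.2103 bar dir 55.48 axial F -1.41 lat F -2.78
TCP angle about axis 55.62 rad 0.1668
```

>>> {"fn": "apply_moves", "kwargs": {"series": [[-1, [-0.15, 0.1, 0], [0, 0, -0.5]], [-1, [-0.25, 0.15, 0], [0, 0, -0.5]], [-1, [-0.25, 0.15, 0], [0, 0, -0.5]]]}}

```text
time: 15.1
tool_pos: [0.5265, 0.1641, 0.1655]
eef_rot: [-2.93, -1.126, 0.002]
force: [-4.3, 2.2, -1.1]
grip_width: 0.0091
```

Run:
```python
from h import *
loc();ang()
```

```text
t 15.1 pos [0.5265 0.1641 0.1655] xyaw 42.02 z [-0.002  0.002 -1.   ] F [-4.3  2.2 -1.1] M [ 0.3   0.87 -0.36] w 0.0091 j [ 0.1   0.29  1.59  0.    1.27 -0.64]
tip: r 0.0093 phi 54.47 z 0.2098 bar dir 54.98 axial F -4.47 lat F -1.75
TCP angle about axis 54.95 rad 0.1665
```

The bar is seated against the hole bottom (axial force rose straight to 4.5 N). Now I'll relax and open the jaws.

>>> {"fn": "apply_moves", "kwargs": {"series": [[-1, [-0.1, -0.2, 0], [0, 0, 0]], [-1, [-0.1, -0.2, 0], [0, 0, 0]], [-0.6, [-0.1, -0.2, 0], [0, 0, 0]], [-0.5, [-0.1, -0.2, 0], [0, 0, 0]], [-0.4, [-0.1, -0.2, 0], [0, 0, 0]], [-0.2, [-0.1, -0.2, 0], [0, 0, 0]], [0, [-0.1, -0.2, 0], [0, 0, 0]], [0, [-0.1, -0.2, 0], [0, 0, 0]], [0, [-0.1, -0.2, 0], [0, 0, 0]]], "newtons": 20}}

```text
time: 15.85
tool_pos: [0.5255, 0.164, 0.1659]
eef_rot: [2.933, 1.126, 0.001]
force: [0.1, 0.3, -0.4]
grip_width: 0.0426
```

Run:
```python
from h import *
loc();ang()
for n,c in(('wrist',None),('scene',(200,130,190,140))):
    im=capture(n)
    if c: im=cv2.resize(im[c[1]:c[1]+c[3],c[0]:c[0]+c[2]],None,fx=4,fy=4,interpolation=2)
    im=np.clip(im.astype(float)*1.6,0,255).astype(np.uint8)
    cv2.imwrite(f'pics/{n}8.png',im[:,:,::-1])
```

```text
t 15.85 pos [0.5255 0.164  0.1659] xyaw 41.99 z [ 0.  0. -1.] F [ 0.1  0.3 -0.4] M [0.04 0.03 0.04] w 0.0426 j [ 0.1   0.29  1.59  0.    1.26 -0.63]
tip: r 0.0101 phi 49.59 z 0.2106 bar dir 55.01 axial F -0.18 lat F 0.25
TCP angle about axis 54.69 rad 0.1671
```

View pics/wrist8.png

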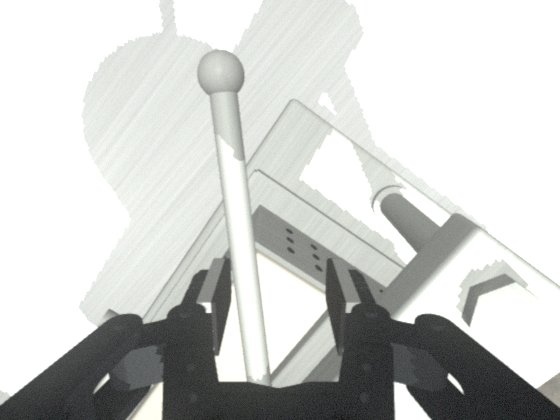

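View pics/scene8.png

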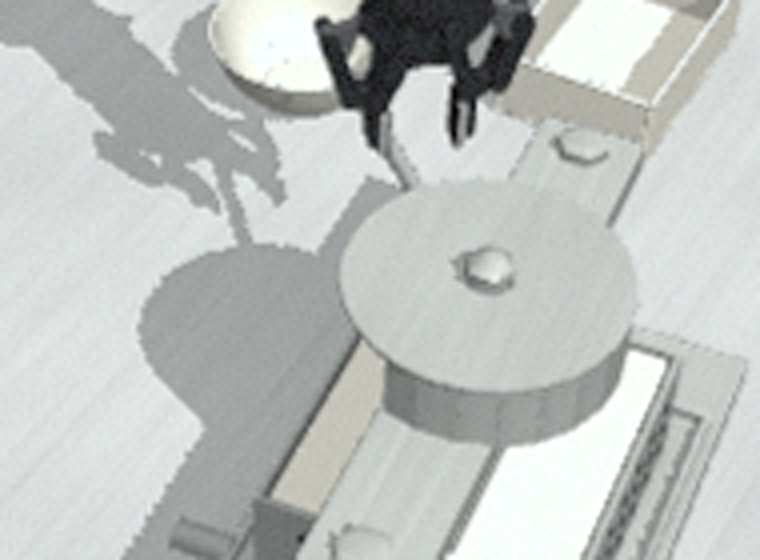

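The bar has been let go and has fallen back between the open fingers, at columns 235–255 with clear space on both sides. I'll rise straight up.

>>> {"fn": "apply_moves", "kwargs": {"series": [[0, [-0.15, 0, -1], [0, 0, 0]], [0, [-0.15, 0, -3], [0, 0, 0]], [0, [-0.15, 0, -7], [0, 0, 0]], [0, [-0.15, 0, -11], [0, 0, 0]], [0, [-0.15, -4, -15], [0, 0, 0]], [0, [-0.15, -8, -16], [0, 0, 0]], [0, [-0.15, -10, -16], [0, 0, 0]], [0, [-0.15, -10, -16], [0, 0, 0]]]}}

```text
time: 16.62
tool_pos: [0.4546, 0.2411, 0.3297]
eef_rot: [-2.929, -1.131, -0.008]
force: [-0.0, 0.9, -0.8]
grip_width: 0.0429
```

Run:
```python
from h import *
st();p=camera_params('wrist')
for n,c in(('wrist',None),('scene',(200,130,190,140)),('side',(220,120,190,140))):
    im=capture(n)
    if c: im=cv2.resize(im[c[1]:c[1]+c[3],c[0]:c[0]+c[2]],None,fx=4,fy=4,interpolation=2)
    im=np.clip(im.astype(float)*1.6,0,255).astype(np.uint8)
    cv2.imwrite(f'pics/{n}9.png',im[:,:,::-1])
```

```text
t 16.62 pos [0.4546 0.2411 0.3297] xyaw 42.23 z [ 0.004  0.004 -1.   ] F [-0.   0.9 -0.8] M [ 0.01 -0.    0.04] w 0.0429 j [ 0.27  0.13  1.39  0.    1.62 -0.47]
```

View pics/wrist9.png

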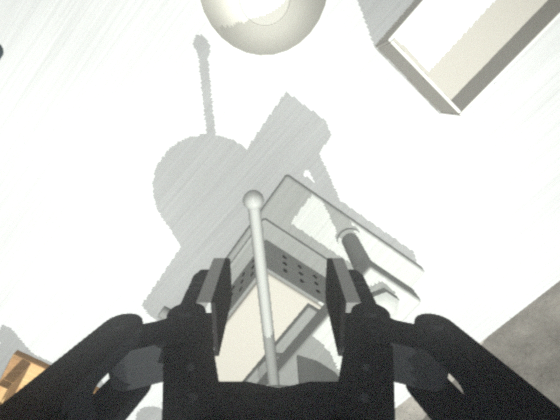

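View pics/scene9.png

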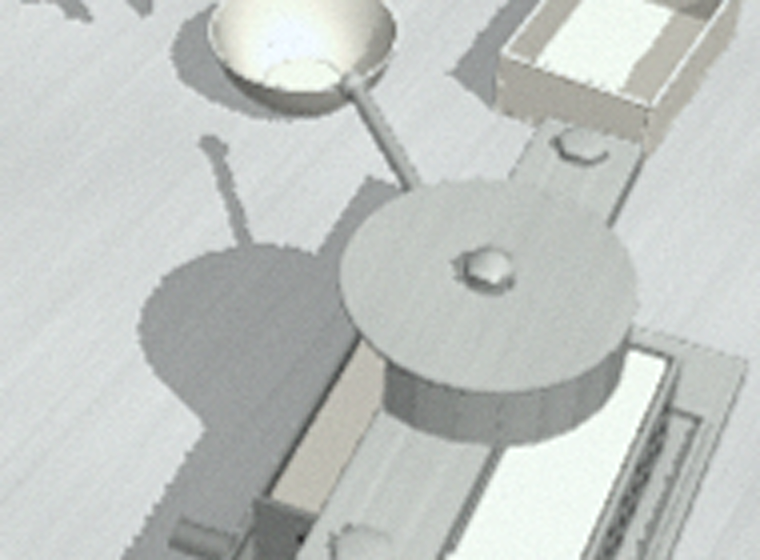

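View pics/side9.png

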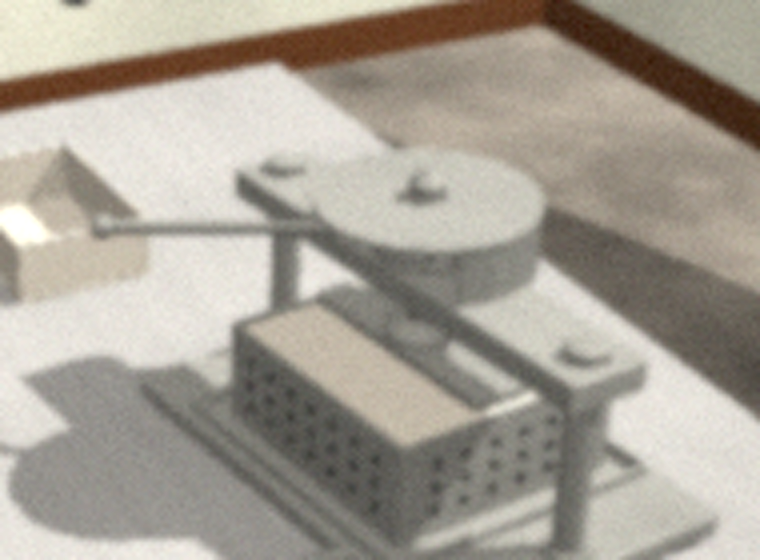

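Triangulating the ball's centre from the scene, side and wrist pictures.

Run:
```python
from h import *
sc=camera_params('scene');si=camera_params('side');w=camera_params('wrist')
a=lambda x,y,k,x0,y0:((x+.5)/k-.5+x0,(y+.5)/k-.5+y0)
u,v=a(352,83,4,200,130),a(104,226,4,220,120)
def rep(n,P,g=0):
    y=np.radians(PY);d=P[:2]-C;print(n,P.round(4),g,'phi',np.degrees(np.arctan2(d@[-np.sin(y),np.cos(y)],-(d@[np.cos(y),np.sin(y)]))).round(2),'r',np.hypot(*d).round(4))
rep('sc-si',*tri(sc,u,si,v));rep('sc-w',*tri(sc,u,w,(254,200)));rep('si-w',*tri(si,v,w,(254,200)))
f=np.radians(49);y=np.radians(PY);print('expected stop',C+.255*(np.cos(f)*np.array([-np.cos(y),-np.sin(y)])+np.sin(f)*np.array([-np.sin(y),np.cos(y)])))
```

```text
sc-si [0.4499 0.2113 0.1798] 0.002968457233479446 phi 49.24 r 0.2541
sc-w [0.4505 0.2105 0.1826] 0.00031419844034234333 phi 49.19 r 0.2531
si-w [0.4506 0.2098 0.1791] 0.0010591175601934804 phi 49.1 r 0.2525
expected stop [0.44849807 0.2111283 ]
```

The ball sits at φ = 49.2° (the stop is at 49°), at a radius of 253–254 mm. That fits 255 mm with the sag, so the bar is home and the head is on its stop. The gripper is well clear.

Run:
```python
from h import *
st();print(sign_off())
```

```text
t 16.77 pos [0.4572 0.2373 0.3263] xyaw 42.05 z [ 0.001 -0.    -1.   ] F [0.7 0.2 0.2] M [ 0.05 -0.03  0.01] w 0.0428 j [ 0.26  0.14  1.39 -0.    1.61 -0.47]
the job is handed in; nothing more can be done
None
```

The press is nipped up: the bar is fully home in a capstan hole, the head is against its stop, and the bar is left in the hole. I handed the job in at 16.8 s with the arm clear of everything.

- **Finding the hole:** I touched the head at about 0° with 2 N. The hole was at about −5° from the press's −x axis.
- **Pushing home:** the bar bottomed 31 mm past the contact radius, with about 3 N along it; I later re-seated it with 4.5 N.
- **Swinging:** clockwise, turning took about 5 N at the grip. At about 59° it firmed up, and I pressed to 24 N (about 4 N m) before easing off and letting go.

**Last checks:**
- **Ball position:** the ball, from three pairs of camera views, is at 49.1–49.2° (stop 49°), 253–254 mm from the axis. The bar sags, so the ball hangs about 30 mm below level (z about 0.18 m); the slight shortfall from 255 mm fits that.
- **Force:** the wrist force was near zero at hand-in.
- **Other things on the table:** the bowl, tub and press looked undisturbed in the last pictures. I did not re-measure them, and did not look again at the jar, rest and pin.

**What disagreed:** the first grasp shut just above the bar, because the visible fingertips end about 27 mm short of the reported tool point. I went 26 mm lower and gripped again. The grip then read about 9 mm on the 12 mm rod, but the hold was firm and level.

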